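Castle nut on a timber-cart wheel: snug down, then on to the next slot

ROBOT

A 6-joint arm with a two-finger parallel gripper is mounted at the origin on the work surface. World frame = base frame: x ahead of the robot, y to its left, z up, the work surface at z = 0. Lengths are in m, angles in rad, forces in N, time in s.
With the tool pointing down it reaches from about 0.275 to 0.975 m from the base axis. Payload 8.4 kg.
Tool frame: the origin (TCP) lies where the fingers leave the gripper's body, on its centre line; the fingertips stand 88 mm ahead of it and the grasp point (between the pads) lies 69 mm ahead of it; z points along the fingers, y is the direction in which the jaws open and shut (so a half turn about z gives the same grasp; the last joint's range is limited). The gripper opens to 92 mm and grips with 3 to 60 N. Pads are 20 mm wide; open, the fingers measure 128 mm over their backs; the gripper's body (75 mm by 189 mm) begins 69 mm behind the grasp point.
Start: joints at [-1.202, 0.353, 1.633, -0, 1.155, -0.002], TCP at [0.226, -0.583, 0.303] pointing down, gripper open.
Joint ranges: [-2.63, 2.63], [-0.92, 2.1], [0.06, 2.66], [-1.3, 4.44], [0, 2.69], [-3.02, 3.02]. Speed limits (rad/s): [2.22, 2.22, 2.79, 3.14, 3.14, 3.14].

INTERFACE

Orientations are given as a 3x3 rotation matrix whose columns are the frame's x, y, z axes.
In Python, from station import manip gives the robot as it stands.
- The arm moves only by the shell command python3 -m handwheel 'ROWS' [OPENING] [FORCE]. ROWS is JSON, a list of rows, each an object of numbers: "tx", "ty", "tz": the shift along the tool's x, y, z in units of 25 cm (1.0 is 25 cm); "roll": the turn about the tool's z in units of 360 degrees (1.0 is 360 degrees). In form: [{"tx": .., "ty": .., "tz": .., "roll": ..}, ...]. A call has 1 to 8 rows; each row is the pose to reach, as a shift and turn from the pose measured when the call began, along the tool's axes at that moment, turning the shorter way round; what a row does not reach only later rows make up. A row lasts 1/12 s, in which the tool goes at most 41.7 mm and 7.16 degrees, less where a joint would pass 70% of its speed; a pose out of reach is approached as far as the arm can. A call with a number of a shift or a turn outside -1 to 1 is refused whole. A call with a gripper value outside its range is refused whole. OPENING is the closure in counts, from 0 (fully open) to 255 (shut), set as the call begins (- or left out, the last holds). The fingers move at their own pace and stop on an object; FORCE is the grip in N (left out, the last holds). Time passes only in rows, so rows that repeat a pose let the fingers close. It gives the time, the measured TCP pose, the force and the opening at its end, in the units of the state.
- manip.get_obs(): the state, without advancing time (a new reading comes with each control period).
- manip.capture(name): name is "side" or "top" or "wrist"; returns a dict with "pixels" (480x640x3 uint8, blue, green, red), "z_map" (480x640 float32, m along the optical axis (not along the pixel's ray), 0 where there is no reading), "camera_matrix" (3x3 intrinsics, pixels), "eye" and "orientation" of the camera in the world. Camera axes: x right, y up, looking along -z (the intrinsics and any distortion apply to the point x, -y, -z); pixel columns grow to the right and rows downward; lengths in m; the calibration is good to about 2 mm. A picture is of the moment at which its call begins.
- manip.job_done(): hands the job in, once; it reports no verdict.
The state is a dict: "t": time; "joint_positions": joint angles; "dq": joint speeds; "joint_efforts": joint torques, N m; "tool_pos": TCP position; "ee_rot": TCP orientation; "contact_force": force on the tool from outside, world axes, zero at the start; "torque": the same for the moment, N m; "finger_gap": finger opening in m.
Only numpy, scipy, OpenCV 4.12 (cv2) and the standard library are available. Lean on these libraries where they do the work, as an engineer would, in place of code of your own. Each camera call takes 0.05 s, during which the arm holds its last target.

TASK

Run the big castle nut down the cart wheel's stub axle (clockwise seen from above) until you feel it come up firm against the washer. Then keep tightening just a little further, only as far as the first slot that lines up with the cotter hole through the axle (the sawn line across the axle's end shows which way the hole runs), so that the split pin could be pushed straight in. Let go of the nut and leave the things lying around on the bench alone.

Things in the scene. Friction and masses are not known exactly. Their poses are not given: they have to be found in the camera images.
- nut: steel castle nut on the upright stub axle. Hexagon 55 mm across flats, 63.5 across corners, 31 high; on it a slotted round crown 51 mm across, 11 high. Six slots 11 mm wide, one over the middle of each flat. Origin on the axis at the nut's underside, 108 mm above the bench; z up; x out through the middle of one flat (along a slot); all repeats every 60 degrees. It stays where it is left
- slot_a (a point): point on the nut's axis half-way up its slots (36.5 mm above its underside); x along one opposite pair of slots, z up. The thread is right-handed, 3 mm pitch: clockwise from above tightens. The nut starts 90 to 185 degrees short of touching the washer
- slot_b (a point): the same point as slot_a; x along the second pair of slots. How it feels: running down, the nut drags less than 0.1 Nm; as soon as it bears on the washer the torque steps up to about 0.6 Nm and stays there (more the faster it is turned)
- slot_c (a point): the same point as slot_a; x along the third pair of slots. The wanted slot comes 15 to 45 degrees after the step in torque; the slot 60 degrees beyond it is too tight, the one before it is still loose
- axle_end (a point): centre of the flat end of the threaded axle (36 mm thick), 157 mm above the bench, 7 mm above the nut's top; x along the cotter hole (8 mm, level, right through, 12.5 mm below this end), as is the bright sawn line across the end. Axle and wheel are fixed. Fingers have free room round the nut: the hub under it is 54 mm across for 20 mm down, spokes and tyre (210 mm across) lie below 87 mm
- washer: plain steel washer under the nut, 54 mm across, 4 mm thick, mostly hidden by the nut; origin at the centre of its underside, on the end of the hub, 104 mm above the bench. It does not move
- split_pin_mid (a point): bystander: the steel split pin that will be fitted later, 110 mm long, 7 mm thick, lying on the bench; point at its middle, x axis along it away from its eye
- grease_tin: bystander: round aluminium grease tin, 86 mm across, 66 mm high; origin at the centre of its underside
- spanner_grip (a point): bystander: steel spanner 200 mm long lying on the bench; point on its shank
- plane_mid (a point): bystander: steel smoothing plane with dark wooden knob and handle, 200 mm long, 56 mm wide, 90 mm high; point on its body 30 mm up, x axis along it

How it is judged:
On the way:
1. the nut has come tight on the washer (contact force between nut and washer above 1 N), for 0.05 s.
At the end, for the whole second after the job is handed in: One pair of slots is within 0.09 rad of the cotter hole and is the first to get there after the nut came tight: the nut bears on the washer with 1 to 9 N (right slot 2 to 7 N, the next over 11 N, the one before 0). The nut is let go and at rest; the other things are within 30 mm of their places (angle between the x axis of any of slot_a, slot_b, slot_c and the x axis of axle_end, either way round below 0.09 rad and contact force between nut and washer between 1 and 9 N and angular speed of nut below 0.05 rad/s and distance of each of split_pin_mid, grease_tin, spanner_grip, plane_mid from where it was at the start of the episode below 0.03 m); the robot touches nothing.
It fails at once if a thing lying on the bench is knocked away (distance of any of split_pin_mid, grease_tin, spanner_grip, plane_mid from where it was at the start of the episode above 0.03 m).
It also fails if it takes over 67 s, if anything falls off the work surface, if the arm or the gripper's body presses on something with over 40 N, if the wrist force passes 120 N, or if a joint passes its speed limit or range.

## Working session

There is one attempt and no reset: what is moved stays moved. The work goes in short steps, Python scripts to look and compute and a shell command to move; the robot and the scene stay as the last step left them, time stands still between calls to the robot, and variables do not carry over. Pictures are saved under pics/ and viewed, and the job is handed in when it is done.

```bash
mkdir -p pics; ls; python3 - <<'E'
from station import manip
import cv2,numpy as np
o=manip.get_obs()
for k,v in o.items(): print(k,np.round(v,4).tolist())
for n in ("top","side","wrist"):
    c=manip.capture(n); cv2.imwrite(f"pics/{n}0.png",c["pixels"]); np.savez(f"pics/{n}0.npz",**c)
    print(n,c["camera_matrix"].tolist(),np.round(c["eye"],4),np.round(c["orientation"],4).tolist(),[k for k in c])
E
```

```text
pics
t 0.0
joint_positions [-1.2024, 0.3537, 1.6341, 0.0, 1.1552, -0.0024]
dq [-0.0001, 0.0009, -0.0002, -0.0003, -0.0003, 0.0021]
joint_efforts [-0.001, -59.3851, -33.4204, 0.0696, 0.0232, -0.0001]
tool_pos [0.2263, -0.5822, 0.302]
ee_rot [[0.932, 0.3624, -0.0005], [0.3624, -0.932, 0.0013], [0.0, -0.0014, -1.0]]
contact_force [-0.8685, -0.6079, 0.0848]
torque [-0.0302, -0.0114, -0.0398]
finger_gap 0.092
top [[460.3116021544576, 0.0, 316.8764797101618], [0.0, 460.3116021544576, 240.25115984426722], [0.0, 0.0, 1.0]] [0.447  0.0193 1.2278] [[0.0168, 0.9977, -0.0652], [-0.9998, 0.0172, 0.0058], [0.007, 0.0651, 0.9979]] ['pixels', 'z_map', 'camera_matrix', 'eye', 'orientation']
side [[444.2196279634414, 0.0, 320.7895079983902], [0.0, 444.2196279634414, 241.19225484476632], [0.0, 0.0, 1.0]] [0.371  0.5451 0.7753] [[-0.9491, 0.2493, -0.1924], [-0.3143, -0.7114, 0.6286], [0.0198, 0.6571, 0.7536]] ['pixels', 'z_map', 'camera_matrix', 'eye', 'orientation']
wrist [[350.84876313504805, 0.0, 315.50565482582596], [0.0, 350.84876313504805, 235.85686280043095], [0.0, 0.0, 1.0]] [ 0.3023 -0.5529  0.3842] [[0.3627, 0.8937, 0.264], [-0.9319, 0.3478, 0.1029], [0.0001, -0.2834, 0.959]] ['pixels', 'z_map', 'camera_matrix', 'eye', 'orientation']
```

View pics/top0.png

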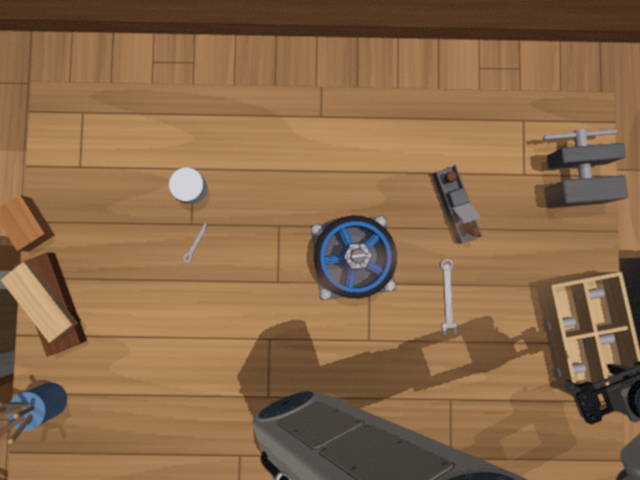

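View pics/side0.png

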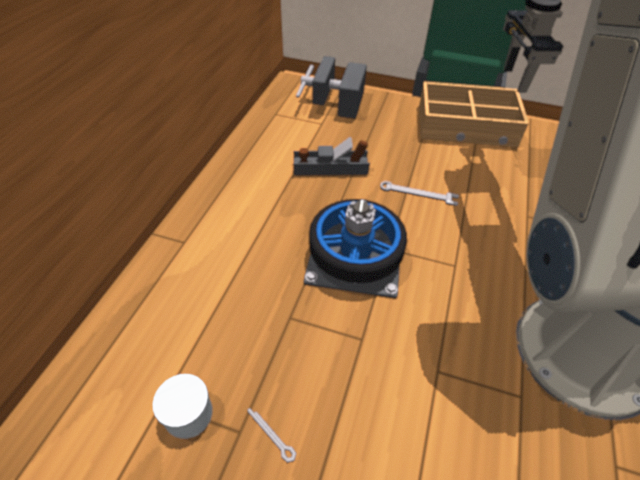

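The top view shows the wheel centred near (356,257) with the nut at about (358,256). The side view shows the nut at about (360,217). I'll enlarge both and work out the axis position.

```bash
cat > h.py <<'E'
import numpy as np
def ray(c,u,v,z):
    K=c["camera_matrix"];R=np.array(c["orientation"]);e=np.array(c["eye"])
    d=R@np.array([(u-K[0,2])/K[0,0],-(v-K[1,2])/K[1,1],-1.0])
    return e+d*(z-e[2])/d[2]
def proj(c,p):
    K=c["camera_matrix"];q=np.array(c["orientation"]).T@(np.array(p)-np.array(c["eye"]))
    return K[0,2]+K[0,0]*q[0]/-q[2],K[1,2]-K[1,1]*q[1]/-q[2]
E
python3 - <<'E'
import numpy as np,cv2
from h import *
c=np.load("pics/top0.npz"); 
print(ray(c,359,256,.157))
P=c["pixels"]
a=cv2.resize(P[226:286,318:398],(800,600),interpolation=cv2.INTER_CUBIC);cv2.imwrite("pics/topc.png",a)
c=np.load("pics/side0.npz"); print(ray(c,361,209,.157))
E
```

```text
[ 0.48187782 -0.08565447  0.157     ]
[ 0.4804318  -0.07708207  0.157     ]
```

View pics/topc.png

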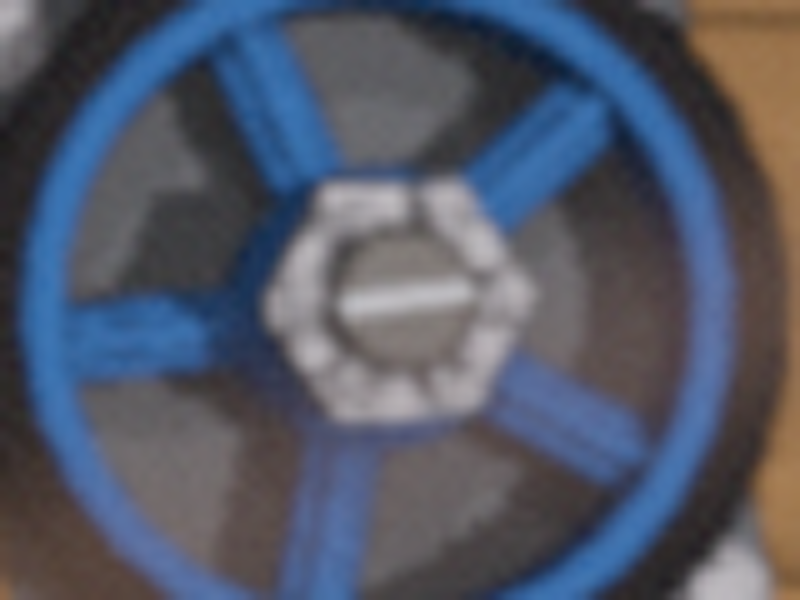

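```bash
python3 -m handwheel '[{"tx":0.08,"ty":-0.07,"roll":-0.019},{"tx":0.19,"ty":-0.17,"roll":-0.038},{"tx":0.3,"ty":-0.27,"roll":-0.058},{"tx":0.41,"ty":-0.37,"roll":-0.078},{"tx":0.52,"ty":-0.46,"roll":-0.098},{"tx":0.63,"ty":-0.56,"roll":-0.117},{"tx":0.74,"ty":-0.66,"roll":-0.137},{"tx":0.82,"ty":-0.73,"roll":-0.155}]' 0 40; python3 - <<'E'
from station import manip
import numpy as np
o=manip.get_obs()
print(np.round(o["joint_positions"],3),np.round(o["tool_pos"],4),np.round(o["ee_rot"],4).tolist(),o["t"])
d=np.array([.4815,-.082,.302])-o["tool_pos"]
print(np.array(o["ee_rot"]).T@d/.25)
E
```

```text
[-1.202  0.353  1.634  0.     1.155 -0.002] [ 0.2264 -0.5823  0.3021] [[0.9321, 0.3623, -0.0004], [0.3623, -0.9321, 0.001], [0.0, -0.001, -1.0]] 0.15
[ 1.67626494 -1.49540988  0.00213512]$[0]: bad value
```

The call was refused, probably because `tz` was missing. I'll put all four keys in each row.

```bash
python3 -m handwheel '[{"tx":0.08,"ty":-0.07,"tz":0,"roll":-0.019},{"tx":0.19,"ty":-0.17,"tz":0,"roll":-0.038},{"tx":0.3,"ty":-0.27,"tz":0,"roll":-0.058},{"tx":0.41,"ty":-0.37,"tz":0,"roll":-0.078},{"tx":0.52,"ty":-0.46,"tz":0,"roll":-0.098},{"tx":0.63,"ty":-0.56,"tz":0,"roll":-0.117},{"tx":0.74,"ty":-0.66,"tz":0,"roll":-0.137},{"tx":0.82,"ty":-0.73,"tz":0,"roll":-0.155}]' 0 40; cat > st.py <<'E'
from station import manip
import numpy as np,sys
o=manip.get_obs()
R=np.array(o["ee_rot"])
print("q",np.round(o["joint_positions"],3),"p",np.round(o["tool_pos"],4),"yhead",np.degrees(np.arctan2(R[1,1],R[0,1])).round(2),"tilt",R[2].round(4),"t",o["t"],"F",np.round(o["contact_force"],2),"M",np.round(o["torque"],3),"gap",o["finger_gap"])
if len(sys.argv)>3:
    d=np.array([float(x) for x in sys.argv[1:4]])-o["tool_pos"]
    print("units",(R.T@d/.25).round(4))
E
python3 st.py .4815 -.082 .302
```

```text
t: 0.82
tool_pos: [0.3518, -0.3353, 0.3022]
ee_rot: [[0.218, 0.976, -0.001], [0.976, -0.218, 0.002], [0.002, -0.001, -1.0]]
contact_force: [0.8, 0.4, 0.0]
finger_gap: 0.0921
q [-7.650e-01  1.360e-01  1.922e+00  1.000e-03  1.085e+00 -5.460e-01] p [ 0.3518 -0.3353  0.3022] yhead -12.57 tilt [ 1.7e-03 -9.0e-04 -1.0e+00] t 0.8167 F [0.83 0.39 0.02] M [-0.046 -0.025 -0.038] gap 0.09214054121278666
units [1.1019 0.2858 0.0023]
```

```bash
python3 -m handwheel '[{"tx":0.12,"ty":0.03,"tz":0,"roll":-0.019},{"tx":0.26,"ty":0.07,"tz":0,"roll":-0.038},{"tx":0.41,"ty":0.11,"tz":0,"roll":-0.058},{"tx":0.55,"ty":0.15,"tz":0,"roll":-0.078},{"tx":0.7,"ty":0.19,"tz":0,"roll":-0.098},{"tx":0.84,"ty":0.23,"tz":0,"roll":-0.117},{"tx":0.95,"ty":0.26,"tz":0,"roll":-0.137},{"tx":1.0,"ty":0.285,"tz":0,"roll":-0.155}]'; python3 st.py .4815 -.082 .302
```

```text
t: 1.48
tool_pos: [0.4766, -0.1039, 0.3025]
ee_rot: [[-0.691, 0.723, -0.0], [0.723, 0.691, 0.003], [0.002, 0.002, -1.0]]
contact_force: [0.5, -0.6, 0.5]
finger_gap: 0.0916
q [-0.219  0.139  1.919  0.003  1.085 -0.983] p [ 0.4766 -0.1039  0.3025] yhead 43.7 tilt [ 0.0022  0.0015 -1.    ] t 1.4833 F [ 0.48 -0.63  0.54] M [-0.013 -0.216  0.058] gap 0.09160642114708058
units [0.0496 0.0746 0.0023]
```

```bash
python3 -m handwheel '[{"tx":0.02,"ty":0.04,"tz":0,"roll":-0.019},{"tx":0.05,"ty":0.075,"tz":0,"roll":-0.038},{"tx":0.05,"ty":0.075,"tz":0,"roll":-0.058},{"tx":0.05,"ty":0.075,"tz":0,"roll":-0.078},{"tx":0.05,"ty":0.075,"tz":0,"roll":-0.098},{"tx":0.05,"ty":0.075,"tz":0,"roll":-0.117},{"tx":0.05,"ty":0.075,"tz":0,"roll":-0.137},{"tx":0.05,"ty":0.075,"tz":0,"roll":-0.155}]'; python3 -m handwheel '[{"tx":0,"ty":0,"tz":0,"roll":-0.019},{"tx":0,"ty":0,"tz":0,"roll":-0.036},{"tx":0,"ty":0,"tz":0,"roll":-0.05},{"tx":0,"ty":0,"tz":0,"roll":-0.059},{"tx":0,"ty":0,"tz":0,"roll":-0.059},{"tx":0,"ty":0,"tz":0,"roll":-0.059},{"tx":0,"ty":0,"tz":0,"roll":-0.059}]' ; python3 st.py .4815 -.082 .302
python3 - <<'E'
from station import manip
import cv2,numpy as np
from h import *
c=manip.capture("wrist"); cv2.imwrite("pics/w1.png",c["pixels"]); np.savez("pics/w1.npz",**c)
print(proj(c,[.4815,-.082,.157]))
c=manip.capture("top");np.savez("pics/top1.npz",**c);cv2.imwrite("pics/top1.png",c["pixels"])
E
```

```text
t: 2.15
tool_pos: [0.4813, -0.0818, 0.3024]
ee_rot: [[-0.985, -0.171, -0.001], [-0.171, 0.985, 0.003], [0.0, 0.003, -1.0]]
contact_force: [0.6, -0.2, 0.5]
finger_gap: 0.0918
t: 2.73
tool_pos: [0.4813, -0.0818, 0.3023]
ee_rot: [[-0.857, -0.515, -0.001], [-0.515, 0.857, 0.003], [-0.001, 0.003, -1.0]]
contact_force: [0.4, -0.5, 0.3]
finger_gap: 0.0918
q [-0.173  0.14   1.918  0.003  1.085 -2.286] p [ 0.4813 -0.0818  0.3023] yhead 120.99 tilt [-6.0e-04  2.9e-03 -1.0e+00] t 2.7333 F [ 0.38 -0.47  0.34] M [ 0.118 -0.148 -0.018] gap 0.09184681474332118
units [-0.0003 -0.0012  0.0012]
(np.float64(315.3434537439841), np.float64(252.30944841343222))
```

View pics/w1.png

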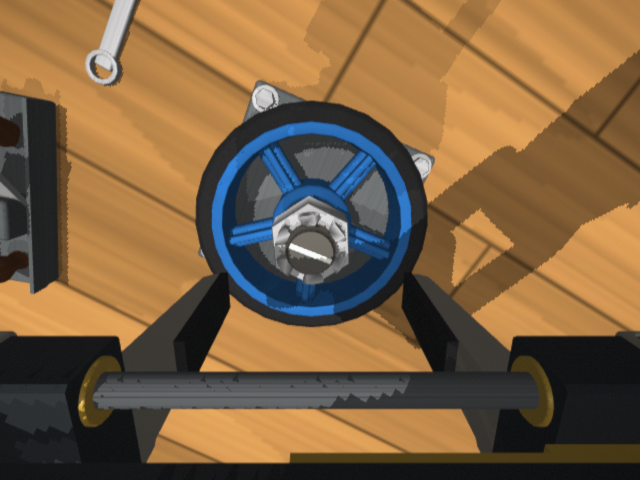

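```bash
python3 - <<'E'
import cv2,numpy as np
c=np.load("pics/w1.npz");P=c["pixels"]
a=cv2.resize(P[190:295,245:385],(800,600),interpolation=cv2.INTER_CUBIC);cv2.imwrite("pics/w1c.png",a)
E
```

```text
(no output)
```

View pics/w1c.png

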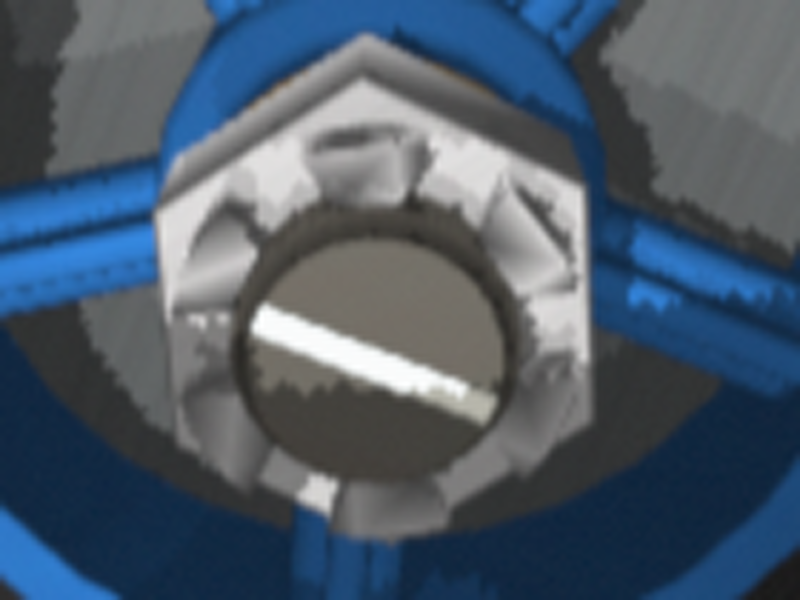

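The wrist crop shows the axle end at full-image pixel (310,252), with the sawn line running down to the right. The top-face hex corners are at crop (160,208), (365,80), (587,185) and (592,425).

```bash
python3 - <<'E'
import numpy as np
from h import *
c=np.load("pics/w1.npz")
f=lambda u,v,z: ray(c,245+(u+.5)/5.714-.5,190+(v+.5)/5.714-.5,z)
ctr=f(374,358,.157);print("ctr",ctr)
a,b=f(252,318,.157),f(495,410,.157);print("line mid",(a+b)/2,np.linalg.norm(a-b),np.degrees(np.arctan2(*(b-a)[[1,0]])))
H=[f(*p,.1402) for p in [(160,208),(365,80),(587,185),(592,425)]]
for h in H:
  d=h-ctr; print(h,np.linalg.norm(d[:2]),np.degrees(np.arctan2(d[1],d[0]))%60)
for i in range(3):
  e=H[i+1]-H[i]; print("side",np.linalg.norm(e),np.degrees(np.arctan2(e[1],e[0]))%60)
print("centre from opposite corners",(H[0]+H[3])/2)
t=np.load("pics/top0.npz"); g=lambda u,v,z: ray(t,318+(u+.5)/10-.5,226+(v+.5)/10-.5,z)
a,b=g(335,304,.157),g(475,293,.157);print("top line",np.degrees(np.arctan2(*(b-a)[[1,0]])),g(407,298,.157))
a,b=g(265,298,.14),g(535,300,.14);print("top corners",np.degrees(np.arctan2(*(b-a)[[1,0]])),np.linalg.norm(a-b),(a+b)/2)
s=np.load("pics/side0.npz")
E
```

```text
ctr [ 0.48332685 -0.0851396   0.157     ]
line mid [ 0.48399418 -0.08469426  0.157     ] 0.031364638503627314 99.12338656252807
[ 0.4851459  -0.11566807  0.1402    ] 0.03058261008721151 33.40996483055267
[ 0.45779191 -0.10189203  0.1402    ] 0.030539758271612757 33.26723995649306
[ 0.45494563 -0.07117855  0.1402    ] 0.03162917439719965 33.80689462307433
[ 0.48174838 -0.05334699  0.1402    ] 0.03183177083989661 32.84233207575619
side 0.0306271121148883 33.26922726498182
side 0.03084508094424963 35.29460105874304
side 0.03219242644166697 33.63535705302772
centre from opposite corners [ 0.48344714 -0.08450753  0.1402    ]
top line -84.53866715977531 [ 0.48336094 -0.08389143  0.157     ]
top corners -89.4503222812573 0.06388416205981712 [ 0.48367423 -0.08388173  0.14      ]
```

```bash
python3 st.py .4834 -.0845 .199
```

```text
q [-0.173  0.14   1.918  0.003  1.085 -2.287] p [ 0.4813 -0.0818  0.3023] yhead 121.04 tilt [-7.0e-04  2.7e-03 -1.0e+00] t 2.8333 F [-0.17  0.58 -0.2 ] M [ 0.082 -0.163 -0.012] gap 0.09240864846065694
units [-0.0012 -0.0147  0.4133]
```

```bash
python3 -m handwheel '[{"tx":-0.001,"ty":-0.0147,"tz":0.05,"roll":-0.003},{"tx":-0.001,"ty":-0.0147,"tz":0.14,"roll":-0.003},{"tx":-0.001,"ty":-0.0147,"tz":0.23,"roll":-0.003},{"tx":-0.001,"ty":-0.0147,"tz":0.31,"roll":-0.003},{"tx":-0.001,"ty":-0.0147,"tz":0.37,"roll":-0.003},{"tx":-0.001,"ty":-0.0147,"tz":0.40,"roll":-0.003},{"tx":-0.001,"ty":-0.0147,"tz":0.413,"roll":-0.003},{"tx":-0.001,"ty":-0.0147,"tz":0.413,"roll":-0.003}]';  python3 st.py .4834 -.0845 .199
python3 - <<'E'
from station import manip
import cv2,numpy as np
c=manip.capture("wrist"); cv2.imwrite("pics/w2.png",c["pixels"])
c=manip.capture("side"); cv2.imwrite("pics/s2.png",cv2.resize(c["pixels"][140:290,260:460],(800,600),interpolation=cv2.INTER_CUBIC))
E
```

```text
t: 3.5
tool_pos: [0.4833, -0.0845, 0.1988]
ee_rot: [[-0.847, -0.531, -0.002], [-0.531, 0.847, 0.003], [-0.0, 0.003, -1.0]]
contact_force: [0.2, 0.4, -0.6]
finger_gap: 0.0916
q [-0.178  0.282  2.008  0.003  0.854 -2.311] p [ 0.4833 -0.0845  0.1988] yhead 122.09 tilt [-1.0e-04  3.3e-03 -1.0e+00] t 3.5 F [ 0.25  0.42 -0.63] M [ 0.147 -0.097 -0.007] gap 0.09155630565025916
units [-0.0006 -0.0002 -0.0008]
```

View pics/w2.png

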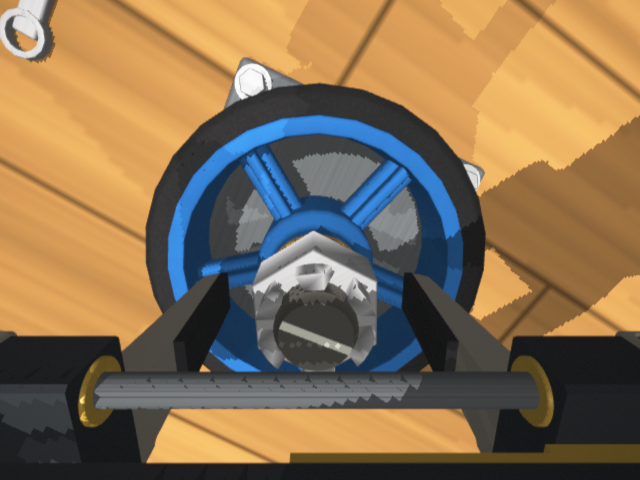

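View pics/s2.png

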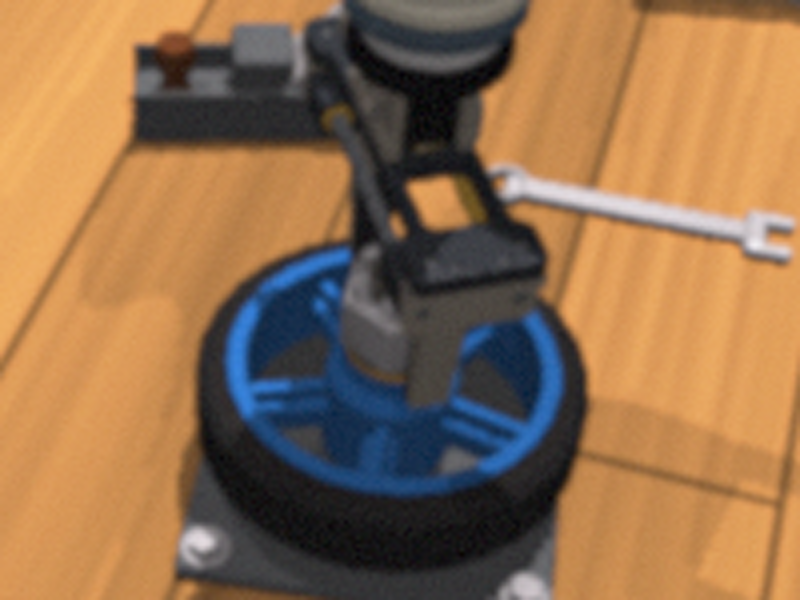

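The jaws straddle the nut, centred over two opposite flats (nut spans about x=253–378, y=235–372). Closing now.

```bash
python3 -m handwheel '[{"tx":0,"ty":0,"tz":0,"roll":0},{"tx":0,"ty":0,"tz":0,"roll":0},{"tx":0,"ty":0,"tz":0,"roll":0},{"tx":0,"ty":0,"tz":0,"roll":0},{"tx":0,"ty":0,"tz":0,"roll":0},{"tx":0,"ty":0,"tz":0,"roll":0},{"tx":0,"ty":0,"tz":0,"roll":0},{"tx":0,"ty":0,"tz":0,"roll":0}]' 255 50;  python3 st.py
```

```text
t: 4.27
tool_pos: [0.4837, -0.0844, 0.1999]
ee_rot: [[-0.847, -0.531, -0.0], [-0.531, 0.847, 0.003], [-0.002, 0.003, -1.0]]
contact_force: [-1.5, 3.8, 3.7]
finger_gap: 0.0548
q [-0.177  0.28   2.008  0.004  0.855 -2.311] p [ 0.4837 -0.0844  0.1999] yhead 122.09 tilt [-0.0015  0.0026 -1.    ] t 4.2667 F [-1.5   3.78  3.72] M [0.697 0.139 0.056] gap 0.05480768849948318
```

```bash
python3 -m handwheel '[{"tx":0,"ty":0,"tz":0,"roll":0.012},{"tx":0,"ty":0,"tz":0.0003,"roll":0.028},{"tx":0,"ty":0,"tz":0.0005,"roll":0.044},{"tx":0,"ty":0,"tz":0.0007,"roll":0.06},{"tx":0,"ty":0,"tz":0.0009,"roll":0.076},{"tx":0,"ty":0,"tz":0.0011,"roll":0.092},{"tx":0,"ty":0,"tz":0.0013,"roll":0.108},{"tx":0,"ty":0,"tz":0.0015,"roll":0.12}]';  python3 st.py
```

```text
t: 4.93
tool_pos: [0.4839, -0.0851, 0.1996]
ee_rot: [[-0.98, 0.197, 0.0], [0.197, 0.98, 0.001], [0.0, 0.002, -1.0]]
contact_force: [-0.9, -4.7, 1.5]
finger_gap: 0.0551
q [-1.780e-01  2.800e-01  2.008e+00  2.000e-03  8.540e-01 -1.552e+00] p [ 0.4839 -0.0851  0.1996] yhead 78.63 tilt [ 0.      0.0015 -1.    ] t 4.9333 F [-0.95 -4.65  1.46] M [-0.786  0.021  0.134] gap 0.055115185305355884
```

```bash
python3 -m handwheel '[{"tx":0,"ty":0,"tz":0,"roll":0.008},{"tx":0,"ty":0,"tz":0.0002,"roll":0.02},{"tx":0,"ty":0,"tz":0.0004,"roll":0.032},{"tx":0,"ty":0,"tz":0.0006,"roll":0.044},{"tx":0,"ty":0,"tz":0.0008,"roll":0.056},{"tx":0,"ty":0,"tz":0.001,"roll":0.068},{"tx":0,"ty":0,"tz":0.0011,"roll":0.08},{"tx":0,"ty":0,"tz":0.0012,"roll":0.092}]';  python3 st.py
python3 - <<'E'
from station import manip
import cv2
c=manip.capture("wrist"); cv2.imwrite("pics/w3.png",c["pixels"])
E
```

```text
t: 5.6
tool_pos: [0.4836, -0.0857, 0.1993]
ee_rot: [[-0.711, 0.703, -0.0], [0.703, 0.711, 0.0], [0.0, -0.0, -1.0]]
contact_force: [-2.3, -2.1, 3.4]
finger_gap: 0.0549
q [-0.178  0.281  2.008  0.     0.853 -0.97 ] p [ 0.4836 -0.0857  0.1993] yhead 45.35 tilt [ 3.e-04 -1.e-04 -1.e+00] t 5.6 F [-2.28 -2.09  3.4 ] M [-0.722  0.359  0.107] gap 0.054939123070656036
```

View pics/w3.png

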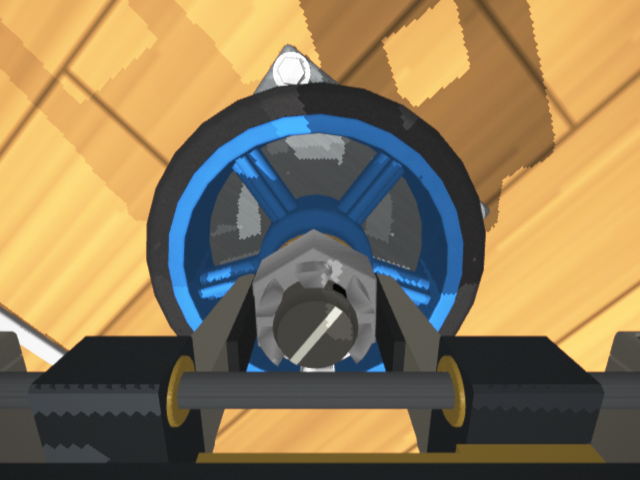

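The nut turns with the jaws: 77° so far at about 0.1 Nm. Next I go in shorter steps and watch Mz.

```bash
python3 -m handwheel '[{"tx":0,"ty":0,"tz":0,"roll":0.01},{"tx":0,"ty":0.001,"tz":0.0002,"roll":0.02},{"tx":0,"ty":0.001,"tz":0.0004,"roll":0.03},{"tx":0,"ty":0.001,"tz":0.0006,"roll":0.04},{"tx":0,"ty":0.001,"tz":0.0008,"roll":0.05}]';  python3 st.py
```

```text
t: 6.07
tool_pos: [0.4834, -0.0859, 0.1991]
ee_rot: [[-0.454, 0.891, -0.001], [0.891, 0.454, -0.001], [0.0, -0.001, -1.0]]
contact_force: [-4.0, -3.3, 4.4]
finger_gap: 0.0546
q [-1.780e-01  2.810e-01  2.008e+00 -1.000e-03  8.540e-01 -6.490e-01] p [ 0.4834 -0.0859  0.1991] yhead 27.01 tilt [ 0.     -0.0015 -1.    ] t 6.0667 F [-4.03 -3.3   4.37] M [-0.6    0.556  0.084] gap 0.05464684672553267
```

```bash
python3 -m handwheel '[{"tx":0,"ty":0,"tz":0,"roll":0.01},{"tx":0,"ty":0,"tz":0.0002,"roll":0.02},{"tx":0,"ty":0,"tz":0.0003,"roll":0.03}]';  python3 st.py
```

```text
t: 6.32
tool_pos: [0.4832, -0.086, 0.1991]
ee_rot: [[-0.278, 0.96, -0.002], [0.96, 0.278, -0.001], [-0.0, -0.002, -1.0]]
contact_force: [-2.4, -2.1, 3.7]
finger_gap: 0.0551
q [-1.790e-01  2.810e-01  2.008e+00 -2.000e-03  8.540e-01 -4.590e-01] p [ 0.4832 -0.086   0.1991] yhead 16.16 tilt [-4.e-04 -2.e-03 -1.e+00] t 6.3167 F [-2.44 -2.07  3.68] M [-0.19   0.389  0.094] gap 0.055082920470136736
```

```bash
python3 -m handwheel '[{"tx":0,"ty":0,"tz":0,"roll":0.01},{"tx":0,"ty":0,"tz":0.0002,"roll":0.02},{"tx":0,"ty":0,"tz":0.0003,"roll":0.03}]';  python3 st.py
```

```text
t: 6.57
tool_pos: [0.483, -0.0861, 0.1991]
ee_rot: [[-0.094, 0.996, -0.002], [0.996, 0.094, -0.002], [-0.001, -0.003, -1.0]]
contact_force: [-3.5, 1.0, 3.7]
finger_gap: 0.0552
q [-0.178  0.281  2.008 -0.003  0.854 -0.271] p [ 0.483  -0.0861  0.1991] yhead 5.41 tilt [-0.0013 -0.0026 -1.    ] t 6.5667 F [-3.49  0.97  3.72] M [0.161 0.341 1.378] gap 0.05517723414602851
```

Mz stepped from 0.09 to 1.38 Nm between 106° and 117° of turn. That fits the slot estimated at 144.5° total, about 28–38° after the step. I'll continue slowly and check.

```bash
python3 -m handwheel '[{"tx":0,"ty":0,"tz":0,"roll":0.006},{"tx":0,"ty":0,"tz":0.0001,"roll":0.014},{"tx":0,"ty":0,"tz":0.0002,"roll":0.022},{"tx":0,"ty":0,"tz":0.0003,"roll":0.03},{"tx":0,"ty":0,"tz":0.0005,"roll":0.038},{"tx":0,"ty":0,"tz":0.0005,"roll":0.044},{"tx":0,"ty":0,"tz":0.0005,"roll":0.044}]';  python3 st.py
python3 - <<'E'
from station import manip
import cv2,numpy as np
c=manip.capture("wrist"); np.savez("pics/w4.npz",**c);cv2.imwrite("pics/w4.png",cv2.resize(c["pixels"][222:387,210:430],(800,600),interpolation=cv2.INTER_CUBIC))
E
python3 st.py
```

```text
t: 7.15
tool_pos: [0.4827, -0.0861, 0.199]
ee_rot: [[0.179, 0.984, -0.003], [0.984, -0.179, -0.002], [-0.003, -0.003, -1.0]]
contact_force: [-3.7, -0.9, 5.2]
finger_gap: 0.0547
q [-0.178  0.281  2.009 -0.003  0.855  0.004] p [ 0.4827 -0.0861  0.199 ] yhead -10.32 tilt [-0.0025 -0.0028 -1.    ] t 7.15 F [-3.72 -0.9   5.23] M [0.044 0.496 0.634] gap 0.05470848326718374
q [-0.178  0.281  2.009 -0.003  0.855  0.003] p [ 0.4827 -0.0861  0.199 ] yhead -10.25 tilt [-0.0024 -0.0028 -1.    ] t 7.2 F [-3.36 -0.01  4.9 ] M [0.017 0.548 0.616] gap 0.05491985677937911
```

View pics/w4.png

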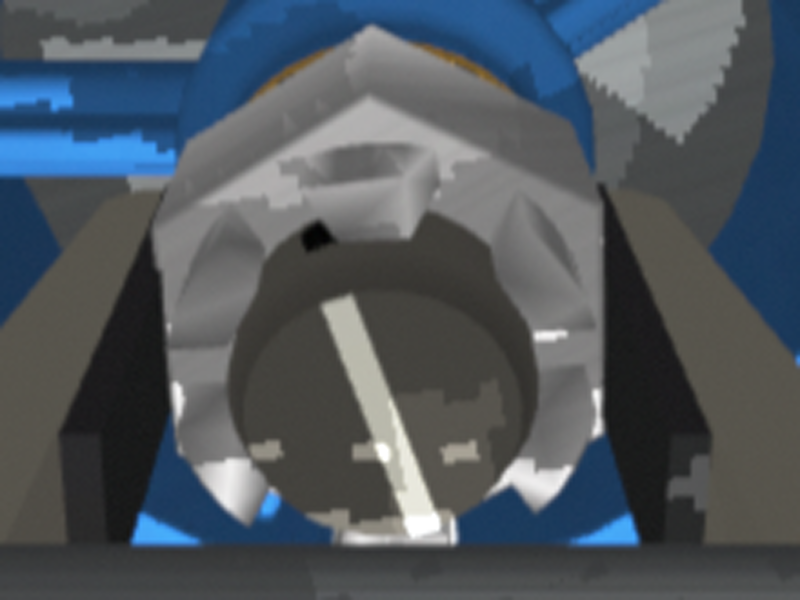

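```bash
python3 - <<'E'
import numpy as np
from h import *
c=np.load("pics/w4.npz")
s=800/220
f=lambda u,v,z: ray(c,210+(u+.5)/s-.5,222+(v+.5)/s-.5,z)
a,b=f(338,300,.157),f(425,530,.157)
print("line",(a+b)/2,np.linalg.norm(a-b),np.degrees(np.arctan2(*(a-b)[[1,0]])))
H=[f(*p,.139) for p in [(163,232),(370,95),(603,210)]]
for i in range(2):
  e=H[i+1]-H[i]; print("side",np.linalg.norm(e),np.degrees(np.arctan2(e[1],e[0]))%60)
# heights around crown, w1 and w4, by ring radius 22 mm
for n in ("w1","w4"):
  c=np.load(f"pics/{n}.npz");Z=c["z_map"];K=c["camera_matrix"];R=c["orientation"]
  v,u=np.mgrid[200:400,200:440]; z=Z[200:400,200:440]
  P=np.stack([(u-K[0,2])/K[0,0]*z,-(v-K[1,2])/K[1,1]*z,-z],-1)@R.T+c["eye"]
  d=P-np.array([.4834,-.0848,0]); r=np.hypot(d[...,0],d[...,1]); th=np.degrees(np.arctan2(d[...,1],d[...,0]))%60
  m=(z>0)&(r>.0195)&(r<.0245)&(P[...,2]>.13)
  print(n,[ (k,int(m[(th>=k)&(th<k+5)&m].sum()),round(float(np.median(P[...,2][(th>=k)&(th<k+5)&m])),4)) for k in range(0,60,5)])
E
```

```text
line [ 0.48390805 -0.08492554  0.157     ] 0.030635696571241055 98.01192193066366
side 0.03067936133482601 24.582139366492477
side 0.03159813885170123 22.20840658185154
w1 [(0, 84, 0.1399), (5, 103, 0.14), (10, 115, 0.1406), (15, 185, 0.1504), (20, 230, 0.1517), (25, 222, 0.318), (30, 210, 0.3175), (35, 225, 0.1517), (40, 198, 0.1518), (45, 202, 0.1509), (50, 102, 0.1453), (55, 74, 0.1399)]
w4 [(0, 199, 0.1406), (5, 423, 0.1492), (10, 324, 0.1502), (15, 353, 0.1503), (20, 344, 0.1502), (25, 325, 0.1502), (30, 321, 0.1501), (35, 384, 0.1491), (40, 191, 0.1398), (45, 128, 0.1389), (50, 136, 0.1391), (55, 140, 0.139)]
```

Depth confirms the slots are over the flats: the crown is low at about 2° in the first view and at about 50° now, matching the jaws. About 12–15° is left. I'll turn 12° and re-measure.

```bash
python3 -m handwheel '[{"tx":0,"ty":0,"tz":0,"roll":0.006},{"tx":0,"ty":0,"tz":0.0001,"roll":0.014},{"tx":0,"ty":0,"tz":0.0002,"roll":0.022},{"tx":0,"ty":0,"tz":0.0003,"roll":0.029},{"tx":0,"ty":0,"tz":0.0004,"roll":0.034},{"tx":0,"ty":0,"tz":0.0004,"roll":0.034},{"tx":0,"ty":0,"tz":0.0004,"roll":0.034}]';  python3 st.py
python3 - <<'E'
from station import manip
import cv2,numpy as np
c=manip.capture("wrist"); np.savez("pics/w5.npz",**c);cv2.imwrite("pics/w5.png",cv2.resize(c["pixels"][222:387,210:430],(800,600),interpolation=cv2.INTER_CUBIC))
E
python3 st.py
```

```text
t: 7.78
tool_pos: [0.4824, -0.086, 0.1989]
ee_rot: [[0.38, 0.925, -0.004], [0.925, -0.38, -0.002], [-0.003, -0.003, -1.0]]
contact_force: [-3.3, 1.1, 5.4]
finger_gap: 0.0552
q [-0.178  0.281  2.009 -0.003  0.855  0.214] p [ 0.4824 -0.086   0.1989] yhead -22.33 tilt [-0.0031 -0.0029 -1.    ] t 7.7833 F [-3.31  1.11  5.39] M [0.136 0.526 0.626] gap 0.055154955829928465
q [-0.178  0.281  2.009 -0.003  0.855  0.214] p [ 0.4825 -0.086   0.1989] yhead -22.32 tilt [-0.0031 -0.0029 -1.    ] t 7.8333 F [-2.95  0.48  5.38] M [0.16  0.542 0.578] gap 0.05465575125158513
```

View pics/w5.png

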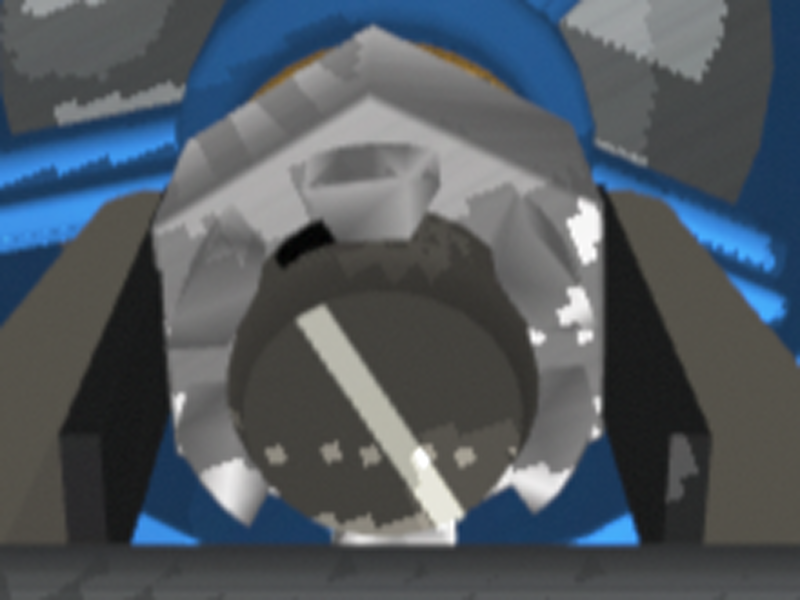

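```bash
python3 - <<'E'
import numpy as np,cv2
from h import *
for n in ("w1","w4","w5"):
  c=np.load(f"pics/{n}.npz")
  # rectify to world plane z: 8 px/mm, centre .4834,-.0848 ; x right, y up
  def ortho(z,img,S=10,W=70):
    g=(np.arange(W*S)-W*S/2)/S/1000
    X,Y=np.meshgrid(.4834+g,-.0848-g)
    K=c["camera_matrix"];R=c["orientation"]
    q=(np.stack([X,Y,np.full_like(X,z)],-1)-c["eye"])@R
    u=K[0,2]+K[0,0]*q[...,0]/-q[...,2]; v=K[1,2]-K[1,1]*q[...,1]/-q[...,2]
    return cv2.remap(img,u.astype(np.float32),v.astype(np.float32),cv2.INTER_LINEAR)
  A=ortho(.157,c["pixels"]);B=ortho(.150,c["pixels"]);C=ortho(.139,c["pixels"])
  cv2.imwrite(f"pics/o{n}.png",np.hstack([cv2.resize(x,(400,400)) for x in (A,C)]))
  # line: bright low-saturation pixels within r<16mm at z .157
  yy,xx=np.mgrid[0:700,0:700]; r=np.hypot(xx-350,yy-350)/10
  g=A.min(2).astype(int); m=(r<16)&(g>(150 if n!="w1" else 190))
  p=cv2.findNonZero(m.astype(np.uint8)); l=cv2.fitLine(p,cv2.DIST_HUBER,0,.01,.01).ravel()
  print(n,"line",np.degrees(np.arctan2(-l[1],l[0]))%180,len(p),"pt mm",(l[2]-350)/10,(350-l[3])/10)
  # crown tops from depth
  Z=c["z_map"];K=c["camera_matrix"];R=c["orientation"]
  v,u=np.mgrid[180:400,200:440]; z=Z[180:400,200:440]
  P=np.stack([(u-K[0,2])/K[0,0]*z,-(v-K[1,2])/K[1,1]*z,-z],-1)@R.T+c["eye"]
  zt=.1515 if n=="w1" else .1502
  t=(z>0)&(abs(P[...,2]-zt)<.0012); X=P[t]; 
  rr=np.hypot(X[:,0]-.4834,X[:,1]+.0848); X=X[(rr<.027)&(rr>.0195)]
  th=np.degrees(np.arctan2(X[:,1]+.0848,X[:,0]-.4834))%360
  h,_=np.histogram(th,np.arange(0,361,4)); print("".join("#" if k>12 else ("+" if k>3 else ".") for k in h))
E
```

```text
w1 line 100.285194 9244 pt mm 0.8017548 -2.145105
....+###+#+++......+#+####++......+##++###+......+#######+......+######++......+#####+#+..
w4 line 97.5089 11785 pt mm 0.44014588 -0.7722107
.+########......#########......#########.+++..#########.......+++++++#+......#########....
w5 line 97.20345 11348 pt mm 0.32137147 -0.6729431
#######......#########.....+#########.+.+.+#########.......+++++++++......#########.....+#
```

View pics/ow5.png

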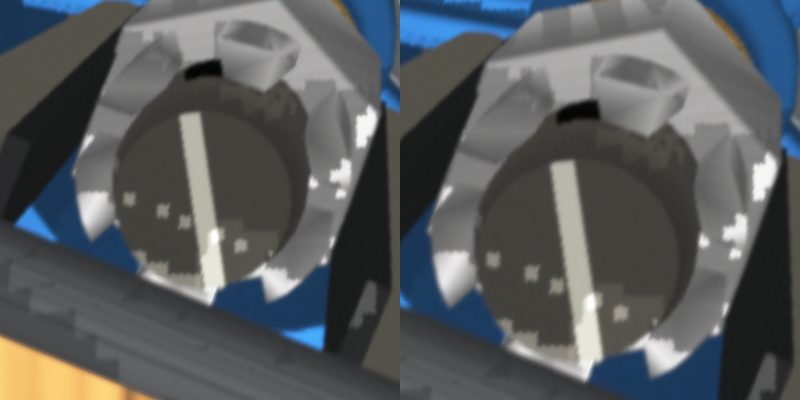

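Overhead rectification shows the sawn line at about 97° and the dark hole centred in the gap between two teeth. I'll fit the slot phase more finely, then release.

```bash
python3 - <<'E'
import numpy as np
c=np.load("pics/w5.npz");Z=c["z_map"];K=c["camera_matrix"];R=c["orientation"]
v,u=np.mgrid[180:400,200:440]; z=Z[180:400,200:440]
P=np.stack([(u-K[0,2])/K[0,0]*z,-(v-K[1,2])/K[1,1]*z,-z],-1)@R.T+c["eye"]
m=(z>0)&(abs(P[...,2]-.1502)<.0012)
X=P[m][:,:2]
from scipy.optimize import minimize
def cost(p):
  d=X-p[:2]; r=np.hypot(*d.T); k=(r<.029)&(r>.018); d=d[k]
  th=np.arctan2(d[:,1],d[:,0]); a=(th-p[2]+np.pi/6)%(np.pi/3)-np.pi/6
  return np.sum(np.clip(.0055-abs(r[k]*np.sin(a)),0,None)) + np.sum(np.clip(r[k]-.0255,0,None))
for x0 in (94,98,102):
  r=minimize(cost,[.4834,-.0848,np.radians(x0)],method="Nelder-Mead",options=dict(initial_simplex=[[.4834,-.0848,np.radians(x0)],[.4854,-.0848,np.radians(x0)],[.4834,-.0828,np.radians(x0)],[.4834,-.0848,np.radians(x0+3)]]))
  print(r.x[:2],np.degrees(r.x[2]),r.fun)
E
```

```text
[ 0.48296075 -0.08342297] 100.01774550884137 0.4310952277129808
[ 0.48383147 -0.08401768] 100.58156396845182 0.4224399988173124
[ 0.48413207 -0.08398041] 100.80120376686874 0.4255574386308397
```

Estimates of what is left range from about -1° to +3°. I'll turn another 1.5°, then open the jaws and back off for a clear view.

```bash
python3 -m handwheel '[{"tx":0,"ty":0,"tz":0,"roll":0.004},{"tx":0,"ty":0,"tz":0,"roll":0.004},{"tx":0,"ty":0,"tz":0,"roll":0.004}]';  python3 st.py;  python3 -m handwheel '[{"tx":0,"ty":0,"tz":0,"roll":0},{"tx":0,"ty":0,"tz":0,"roll":0},{"tx":0,"ty":0,"tz":0,"roll":0},{"tx":0,"ty":0,"tz":0,"roll":0},{"tx":0,"ty":0,"tz":0,"roll":0},{"tx":0,"ty":0,"tz":0,"roll":0},{"tx":0,"ty":0,"tz":0,"roll":0}]' 0; python3 st.py
```

```text
t: 8.08
tool_pos: [0.4824, -0.086, 0.1989]
ee_rot: [[0.402, 0.916, -0.004], [0.916, -0.402, -0.002], [-0.003, -0.003, -1.0]]
contact_force: [-2.6, 0.9, 3.8]
finger_gap: 0.0553
q [-0.178  0.281  2.009 -0.003  0.855  0.238] p [ 0.4824 -0.086   0.1989] yhead -23.69 tilt [-0.0032 -0.0029 -1.    ] t 8.0833 F [-2.65  0.88  3.82] M [0.165 0.325 0.659] gap 0.0553182452168554
t: 8.67
tool_pos: [0.4824, -0.086, 0.1989]
ee_rot: [[0.402, 0.916, -0.004], [0.916, -0.402, -0.002], [-0.003, -0.003, -1.0]]
contact_force: [0.4, -0.4, -0.4]
finger_gap: 0.0917
q [-0.178  0.281  2.009 -0.003  0.855  0.238] p [ 0.4824 -0.086   0.1989] yhead -23.7 tilt [-0.0031 -0.0028 -1.    ] t 8.6667 F [ 0.4  -0.35 -0.4 ] M [-0.008 -0.06   0.022] gap 0.09169749782657048
```

```bash
python3 -m handwheel '[{"tx":0,"ty":0,"tz":-0.05,"roll":0},{"tx":0,"ty":0,"tz":-0.12,"roll":0},{"tx":0,"ty":0,"tz":-0.2,"roll":0},{"tx":0,"ty":0,"tz":-0.28,"roll":0},{"tx":0,"ty":0,"tz":-0.34,"roll":0},{"tx":0,"ty":0,"tz":-0.36,"roll":0},{"tx":0,"ty":0,"tz":-0.36,"roll":0}]';  python3 -m handwheel '[{"tx":-0.05,"ty":0,"tz":0,"roll":0},{"tx":-0.12,"ty":0,"tz":0,"roll":0},{"tx":-0.2,"ty":0,"tz":0,"roll":0},{"tx":-0.22,"ty":0,"tz":0,"roll":0},{"tx":-0.22,"ty":0,"tz":0,"roll":0}]'; python3 st.py
python3 - <<'E'
from station import manip
import cv2,numpy as np
from h import *
c=manip.capture("wrist"); np.savez("pics/w6.npz",**c)
u,v=proj(c,[.4834,-.0845,.15]);print(u,v,c["eye"]);u,v=int(u),int(v)
cv2.imwrite("pics/w6.png",c["pixels"])
cv2.imwrite("pics/w6c.png",cv2.resize(c["pixels"][v-54:v+54,u-72:u+72],(800,600),interpolation=cv2.INTER_CUBIC))
E
```

```text
t: 9.25
tool_pos: [0.4834, -0.086, 0.29]
ee_rot: [[0.402, 0.916, -0.001], [0.916, -0.402, -0.002], [-0.003, -0.0, -1.0]]
contact_force: [-0.1, 0.2, 0.4]
finger_gap: 0.092
t: 9.67
tool_pos: [0.4602, -0.1375, 0.2891]
ee_rot: [[0.404, 0.915, -0.003], [0.915, -0.404, -0.002], [-0.003, -0.002, -1.0]]
contact_force: [0.2, 0.6, 0.3]
finger_gap: 0.092
q [-0.292  0.143  1.947 -0.003  1.054  0.125] p [ 0.4602 -0.1375  0.2891] yhead -23.82 tilt [-0.003  -0.0021 -1.    ] t 9.6667 F [0.19 0.59 0.3 ] M [-0.    -0.019  0.002] gap 0.09201575763503851
313.7972257575955 169.92050495284542 [ 0.49415014 -0.06374351  0.37100781]
```

View pics/w6c.png

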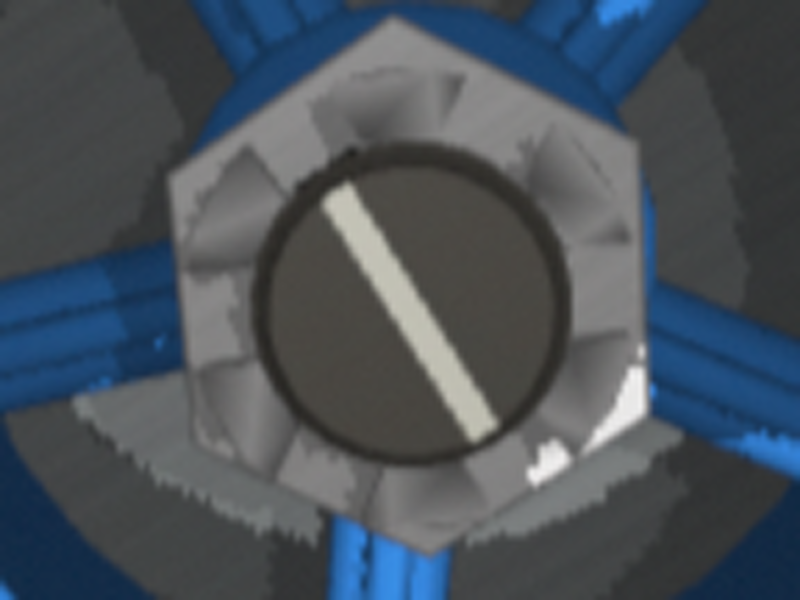

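This is a near-overhead view with all six corners clear: (168,178), (390,15), (638,140), (647,412), (432,555), (195,440). The sawn line runs from (337,192) to (485,433).

```bash
python3 - <<'E'
import numpy as np
from h import *
c=np.load("pics/w6.npz"); s=800/144
f=lambda p,z: ray(c,313-72+(p[0]+.5)/s-.5,169-54+(p[1]+.5)/s-.5,z)
a,b=f((337,192),.157),f((485,433),.157); L=np.degrees(np.arctan2(*(a-b)[[1,0]]))
print("line",L,(a+b)/2,np.linalg.norm(a-b))
H=np.array([f(p,.139) for p in [(168,178),(390,15),(638,140),(647,412),(432,555),(195,440)]])
m=H.mean(0);print(m)
A=[]
for i in range(3):
  e=H[i]-H[i+3]; A.append((np.degrees(np.arctan2(e[1],e[0]))-30-L+30)%60-30); print("diag",np.linalg.norm(e),A[-1])
for i in range(6):
  e=H[(i+1)%6]-H[i]; print("side",np.linalg.norm(e).round(4),((np.degrees(np.arctan2(e[1],e[0]))-30-L+30)%60-30).round(2))
print("slot minus line (+ = nut must turn further cw)",np.mean(A))
Z=c["z_map"];K=c["camera_matrix"];R=c["orientation"]
v,u=np.mgrid[100:260,220:410]; z=Z[100:260,220:410]
P=np.stack([(u-K[0,2])/K[0,0]*z,-(v-K[1,2])/K[1,1]*z,-z],-1)@R.T+c["eye"]
d=P-m; r=np.hypot(d[...,0],d[...,1]);t=np.degrees(np.arctan2(d[...,1],d[...,0]))
k=(z>0)&(r>.019)&(r<.025)
top=k&(P[...,2]>.1445)
print("crown phase",((np.degrees(np.angle(np.exp(6j*np.radians(t[top])).sum()))+180)/6-L+30)%60-30, "top z",np.median(P[...,2][top]))
E
```

```text
line 98.01485728808066 [ 0.48398232 -0.08479535  0.157     ] 0.030461187662933962
[ 0.4839661  -0.08448158  0.139     ]
diag 0.0624175841399349 2.455140959767874
diag 0.06265401286476407 2.6615338050381183
diag 0.0625311968116122 1.9234946712855674
side 0.0313 2.95
side 0.0315 2.61
side 0.0314 2.02
side 0.031 2.54
side 0.0318 1.79
side 0.0306 2.18
slot minus line (+ = nut must turn further cw) 2.3467231453638533
crown phase 2.0779102840998007 top z 0.14978355979855001
```

The remaining misalignment is about 2.2°, against a 5.2° tolerance. As a last check, I'll look at the bystanders and confirm the nut is at rest.

```bash
python3 - <<'E'
from station import manip
import cv2,numpy as np
c=manip.capture("top"); cv2.imwrite("pics/top6.png",c["pixels"])
a=np.load("pics/top0.npz")["pixels"].astype(int)
d=abs(a-c["pixels"].astype(int)).max(2)
for n,(u,v) in dict(tin=(187,185),pin=(195,243),spanner=(448,297),plane=(458,204)).items(): print(n,np.median(d[v-20:v+20,u-20:u+20]))
E
```

```text
tin 4.0
pin 4.0
spanner 79.0
plane 4.0
```

View pics/top6.png

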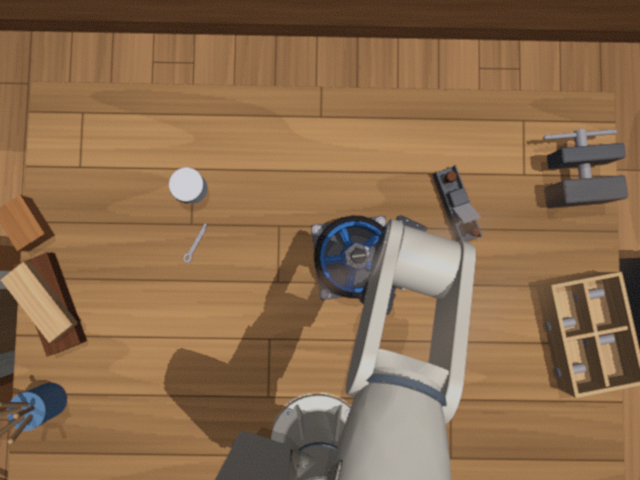

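The tin (187,185), pin (195,243) and plane (458,204) haven't moved. The spanner is hidden under the arm, which never went near it. Handing in.

```bash
python3 -c "
from station import manip
print(manip.job_done())"; python3 st.py
```

```text
the job is handed in; nothing more can be done
None
the job is handed in; nothing more can be done
```

I ran the nut down about 146° clockwise and let go of it at the first slot after it came tight. No verdict was reported when I handed the job in.

- **Coming tight:** the torque stepped up from 0.09 Nm between 106° and 117° of turn, with a 1.4 Nm spike while moving, then settled at about 0.6 Nm. I turned it roughly 29–40° further, to the slot predicted from the pictures.
- **Alignment:** the clear wrist view after release put the slots 2.1–2.3° short of the sawn line; the limit is 5.2°. The estimates differed a little: the starting top view, carried forward by the jaw angle, put it about 1° past. I left it there rather than grip it again.
- **Clearance:** the jaws opened and lifted clear with wrist forces near zero, at about 9.7 s.
- **Bench items:** the tin, pin and plane looked unchanged in the last top view. The spanner was hidden under the arm in that picture, so its final place is unchecked, though the arm never went near it.
- **Not measured:** I had no reading of the nut-to-washer force, so that rests on the torque step and the angle turned after it.
- **Refused call:** one early move was refused for a missing key; nothing moved.

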